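# Close every sample in the rack before it is carried off

## Task

Close all four samples in the rack so that nothing can leak: put the loose lid on the jar and press it down until it sits fully home on the jar's shoulder, swing the wide-open vial cap over and press it shut, and press down the vial cap that has sprung up a little. The vial cap that is already shut must stay shut; leave the bottle, petri dish and timer where they stand.

Things in the scene. Friction and masses are not known exactly. Their poses are not given: they have to be found in the camera images.
- rack: Flat dark steel rack plate, 86 x 246 x 12 mm, fixed. Origin: centre of its underside; the four places lie along its y at -87, -29, +29 and +87 mm. The jar and vials stand on it, 12 mm above the worktop, with the same yaw as the rack.
- jar: Clear wide jar, 53 mm across, held fast in one of the rack's four places (which one varies). Origin: centre of its underside; z up. Shoulder at 52 mm, neck 44 mm across from there up to 66 mm. Four small sprung beads stand 3 mm out of the neck at 58 mm height and hold the lid.
- lid: Loose white push-on lid, 54 mm across, 18 mm high, about 30 g, open below (inside 47 mm across, 14 mm deep). Origin: centre of its lower edge, z up. It lies flat side up on the worktop. Laid on the jar it rests on the beads, origin about 62 mm above the jar's; pressed in the middle (6 N gets it past the beads) it goes home: origin 52 mm, top 70 mm above the jar's.
- vial_a: Flip-cap vial, rim at 70 mm above its origin; grey foot 49 mm across, clear barrel 31 mm, rim 35 mm. Origin: centre of its underside, on the rack's top; z up, +x towards its cap's hinge. Held fast in one of the rack's four places (which one varies).
- cap_a_hinge (a point): Hinge line of the cap of vial_a: 19 mm along the vial's +x from its axis and at rim height (70 mm above the vial's origin); axes as the vial's. The hinge line runs along the vial's y. Fixed to the vial.
- cap_a_tab (a point): Outermost top edge of the thumb tab of the cap of vial_a. The cap is a white disc 36 mm across and 6 mm thick with a tab 14 mm wide. In the cap's frame (origin at the hinge) the disc's centre is at x = -19 mm, the tab ends at x = -45 mm, underside at z = 0 and top face at z = 6 mm; this point is (-45, 0, 6) mm and turns with the cap.
- cap_a (a joint): Cap angle of vial_a in rad: 0 = fully shut, flat on the rim; grows as the tab swings up and over towards the vial's +x (1.57 = upright, stop at 2.0). Stiff hinge that stays where it is left; about 0.10 N m turns it (4 N pressed 26 mm from the hinge).
- vial_b: Flip-cap vial, rim at 70 mm above its origin; grey foot 49 mm across, clear barrel 31 mm, rim 35 mm. Origin: centre of its underside, on the rack's top; z up, +x towards its cap's hinge. Held fast in one of the rack's four places (which one varies).
- cap_b_hinge (a point): Hinge line of the cap of vial_b: 19 mm along the vial's +x from its axis and at rim height (70 mm above the vial's origin); axes as the vial's. The hinge line runs along the vial's y. Fixed to the vial.
- cap_b_tab (a point): Outermost top edge of the thumb tab of the cap of vial_b. The cap is a white disc 36 mm across and 6 mm thick with a tab 14 mm wide. In the cap's frame (origin at the hinge) the disc's centre is at x = -19 mm, the tab ends at x = -45 mm, underside at z = 0 and top face at z = 6 mm; this point is (-45, 0, 6) mm and turns with the cap.
- cap_b (a joint): Cap angle of vial_b in rad: 0 = fully shut, flat on the rim; grows as the tab swings up and over towards the vial's +x (1.57 = upright, stop at 2.0). Stiff hinge that stays where it is left; about 0.10 N m turns it (4 N pressed 26 mm from the hinge).
- vial_c: Flip-cap vial, rim at 70 mm above its origin; grey foot 49 mm across, clear barrel 31 mm, rim 35 mm. Origin: centre of its underside, on the rack's top; z up, +x towards its cap's hinge. Held fast in one of the rack's four places (which one varies).
- cap_c_hinge (a point): Hinge line of the cap of vial_c: 19 mm along the vial's +x from its axis and at rim height (70 mm above the vial's origin); axes as the vial's. The hinge line runs along the vial's y. Fixed to the vial.
- cap_c_tab (a point): Outermost top edge of the thumb tab of the cap of vial_c. The cap is a white disc 36 mm across and 6 mm thick with a tab 14 mm wide. In the cap's frame (origin at the hinge) the disc's centre is at x = -19 mm, the tab ends at x = -45 mm, underside at z = 0 and top face at z = 6 mm; this point is (-45, 0, 6) mm and turns with the cap.
- cap_c (a joint): Cap angle of vial_c in rad: 0 = fully shut, flat on the rim; grows as the tab swings up and over towards the vial's +x (1.57 = upright, stop at 2.0). Stiff hinge that stays where it is left; about 0.10 N m turns it (4 N pressed 26 mm from the hinge).
- reagent_bottle: Brown glass reagent bottle with black cap, 48 mm across, 95 mm high; bystander. Origin: centre of its underside.
- petri: Petri dish, 69 mm across, 15 mm high; bystander. Origin: centre of its underside.
- bench_timer: White bench timer, 62 x 62 x 16 mm; bystander. Origin: centre of its underside.
Things that resemble listed ones, but are neither listed nor needed, are in the scene too. What is shaped like the lid but black is not meant.

How it is judged (in metres and radians):
At the end, for the whole second after the job is handed in: The lid sits level on the jar (within 4 degrees), centred within 4 mm, right way up with its lower edge within 3 mm of the shoulder (origin 48 to 55 mm above the jar's), and is at rest; all three vial caps are within 0.09 rad of fully shut (z of lid in the frame of jar between 0.048 and 0.055 m and horizontal distance between lid and jar below 0.004 m and angle between lid's own z axis and vertical below 0.07 rad and linear speed of lid below 0.02 m/s and value of joint each of cap_a, cap_b, cap_c below 0.09 rad); the robot touches nothing.
It fails at once if the reagent bottle is moved more than 3 cm (distance of reagent_bottle from where it was at the start of the episode above 0.03 m).
It fails at once if the petri is moved more than 3 cm (distance of petri from where it was at the start of the episode above 0.03 m).
It fails at once if the bench timer is moved more than 3 cm (distance of bench_timer from where it was at the start of the episode above 0.03 m).
It also fails if it takes over 56 s, if anything falls off the work surface, if the arm or the gripper's body presses on something with over 40 N, if the wrist force passes 120 N, or if a joint passes its speed limit or range.

## Robot

A 6-joint arm with a two-finger parallel gripper is mounted at the origin on the work surface; the furniture and walls round the work are solid. World frame = base frame: x ahead of the robot, y to its left, z up, the work surface at z = 0. Lengths are in m, angles in degrees, forces in N, time in s.
With the tool pointing down it reaches from about 0.4 to 0.825 m from the base axis. Payload 7 kg.
Tool frame: the origin (TCP) lies midway between the tips of the shut fingers; the grasp point (between the pads) lies 19 mm behind it; z points along the fingers, y is the line along which they close (so a half turn about z gives the same grasp; the last joint's range is limited). The gripper opens to 88 mm and grips with 3 to 60 N. Pads are 19 mm wide; open, the fingers measure 130 mm over their backs; the gripper's body (78 mm by 193 mm) begins 47 mm behind the grasp point.
Start: joints at [-57.405, 20.546, 0.682, 0, -70.136, -16.507], TCP at [0.187, -0.649, 0.227] pointing down, gripper open.
Joint ranges: [-176.03, 176.03], [-82.01, 121.73], [-58.28, 71.71], [-173.87, 95.51], [-174.79, -0.11], [-173.66, 173.66]. Speed limits (degrees/s): [136.94, 136.94, 172.46, 180, 180, 180].

## Interface

Orientations are given as [roll, pitch, yaw] about the fixed x, y, z axes, in that order (R = Rz(yaw) Ry(pitch) Rx(roll)).
In Python, from plant import ctrl, viewer, close_job gives the robot as it stands. The module is installed in compiled form; this text tells all that it offers.
- The arm moves only by the tool step_arm, never from a script. Its argument "moves" is a list that holds one entry, the list of rows, each a list of 5 numbers: the shift along the world's x, y, z in cm, then the turn about the world's z in rad, then the finger opening in cm, from 0 to 8.76. In form: [[[tx, ty, tz, twist, grip], ...]]. A call has 1 to 10 rows; each row shifts and turns the commanded pose from where the row before left it; what a row does not reach is not made up. A row lasts 1/10 s, in which the tool goes at most 50 mm and 8.59 degrees, less where a joint would pass 70% of its speed; a pose out of reach is approached as far as the arm can. A call with a gripper value outside its range is refused whole. The fingers move at their own pace and stop on an object; the grip force is fixed at half the most. Time passes only in rows, so rows that do not move let the fingers close. It gives the time, the measured TCP pose, the force, the opening and the grip force at its end, in the units of the state.
- ctrl.get_obs(): the state, without advancing time (a new reading comes with each control period).
- viewer.snapshot(name): name is "scene" or "side" or "wrist"; returns (picture, depth): 480x640x3 uint8, blue, green, red; 480x640 float32, m along the optical axis (not along the pixel's ray), 0 where there is no reading.
- viewer.camera_info(name): a dict with "camera_matrix" (3x3 intrinsics, pixels), "eye" and "orientation" of the camera in the world. Camera axes: x right, y down, z forward; pixel columns grow to the right and rows downward; lengths in m; the calibration is good to about 2 mm. The wrist camera is an equidistant fisheye: a pixel r from the principal point sees the ray r / f radians off the axis. A picture is of the moment at which its call begins: read the wrist's pose just before it. camera_info takes no time and is no camera call; for the wrist camera it gives the pose at the moment of the call.
- close_job(): hands the job in; it is judged then, once.
The state is a dict: "clock": time; "joint_pos": joint angles; "qvel": joint speeds; "tau": joint torques, N m; "tool_pos": TCP position; "orientation": TCP orientation; "force": force on the tool from outside, world axes, zero at the start; "moment": the same for the moment, N m; "opening": finger opening in m; "gripper_force": force on a finger pad.
Only numpy, scipy, OpenCV 4.12 (cv2) and the standard library are available. Lean on these libraries where they do the work, as an engineer would, in place of code of your own. Each camera call takes 0.05 s, during which the arm holds its last target. There are 200 camera calls.

## Working session

There is one attempt and no reset: what is moved stays moved. The work goes in short steps, Python scripts to look and compute and a tool call to move; the robot and the scene stay as the last step left them, time stands still between calls to the robot, and variables do not carry over. Pictures are saved under pics/ and viewed, at most 10 in all, crops included, and the job is handed in when it is done.

Besides the shell and the picture viewer there is one more tool, called after "Emit:" as name([rows], argument=value, ...), one row to a line, values as JSON. step_arm: Moves the arm, as the interface text tells. Its arguments: {"type":"object","properties":{"moves":{"type":"array","items":{"type":"array","items":{"type":"array","items":{"type":"number"}}}}},"required":["moves"]}

```bash
mkdir -p pics
cat > h.py <<'E'
import numpy as np, cv2
from plant import ctrl, viewer, close_job
from scipy.spatial.transform import Rotation as R
def cam(n):
    i=viewer.camera_info(n); return i
def rot(o):
    o=np.array(o,float)
    return o if o.shape==(3,3) else R.from_euler('xyz',o,degrees=True).as_matrix()
def cloud(n,d,i):
    K=np.array(i['camera_matrix']); v,u=np.mgrid[0:480,0:640]
    p=np.stack([(u-K[0,2])/K[0,0]*d,(v-K[1,2])/K[1,1]*d,d],-1)
    return p@rot(i['orientation']).T+np.array(i['eye'])
E
python3 - <<'E'
from h import *
for n in ('scene','side'):
    i=cam(n);print(n,i); p,d=viewer.snapshot(n); cv2.imwrite(f'pics/{n}0.png',p); np.save(f'{n}0.npy',cloud(n,d,i))
print(cam('wrist')); print(ctrl.get_obs())
E
```

```text
scene {'camera_matrix': array([[528.21784492,   0.        , 317.87261369],
       [  0.        , 528.21784492, 242.49043834],
       [  0.        ,   0.        ,   1.        ]]), 'eye': array([-0.1415306 ,  0.54827758,  1.09776651]), 'orientation': array([-136.76890727,   -0.16774804, -138.55951847])}
side {'camera_matrix': array([[589.16382867,   0.        , 309.31539303],
       [  0.        , 589.16382867, 227.391551  ],
       [  0.        ,   0.        ,   1.        ]]), 'eye': array([ 0.54964082, -1.26805945,  1.035816  ]), 'orientation': array([-130.77868558,    0.64041965,    3.02416634])}
{'camera_matrix': array([[371.64829954,   0.        , 321.90697806],
       [  0.        , 371.64829954, 241.42432736],
       [  0.        ,   0.        ,   1.        ]]), 'eye': array([ 0.1216641 , -0.66753917,  0.38349744]), 'orientation': array([ 1.65328035e+02, -9.55293854e-02,  1.06202418e+02])}
{'clock': 0.1, 'joint_pos': array([-5.74033228e+01,  2.05891524e+01,  6.39125821e-01, -1.85903374e-02,
       -7.01332808e+01, -1.65080903e+01]), 'qvel': array([-0.00509427, -0.04526799,  0.14535665,  0.04916126,  0.03020971,
        0.03733127]), 'tau': array([-1.82275104e-03, -5.84161985e+01,  2.93749988e+01,  7.01552108e+00,
        1.01511955e-02, -2.62691015e-05]), 'tool_pos': array([ 0.18693804, -0.6481579 ,  0.22569389]), 'orientation': array([ 1.79915160e+02, -6.91769283e-03, -1.63917738e+02]), 'force': array([0.00253807, 0.17921346, 0.66961724]), 'moment': array([ 0.02972501, -0.07407796, -0.04839301]), 'gripper_force': 0.0, 'opening': 0.08774911834019478}
```

View pics/scene0.png

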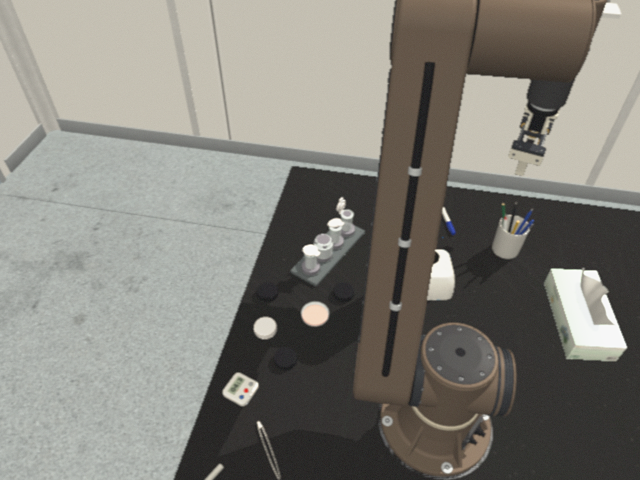

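View pics/side0.png

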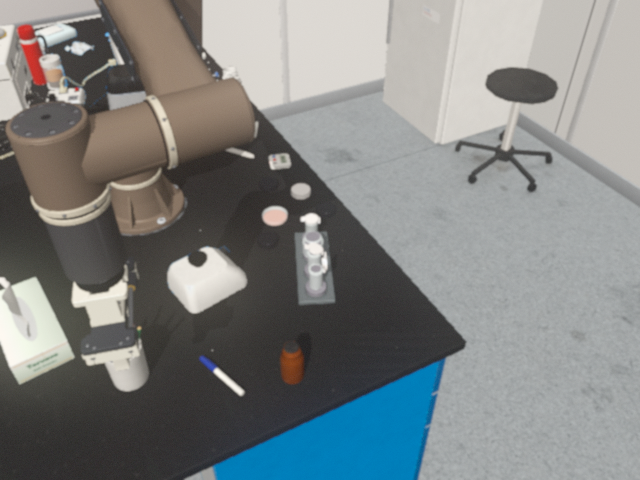

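The rack with the four samples is at scene (330,250). Lid candidates are the white disc at scene (265,328) and the black discs at (268,291), (343,291) and (285,358). The pinkish dish at (315,314) is the petri dish and the timer is at (240,388). The white disc fits the description, and I'll confirm it in an enlarged crop.

Run:
```python
from h import *
s=cv2.imread('pics/scene0.png');t=cv2.imread('pics/side0.png')
a=cv2.resize(s[185:345,230:380],None,fx=3.7,fy=3.7,interpolation=2)[:590]
b=cv2.resize(t[170:320,255:345],None,fx=3.9,fy=3.9,interpolation=2)[:590]
a=cv2.resize(a,(440,int(a.shape[0]*440/a.shape[1])))
o=np.zeros((590,800,3),np.uint8);o[:a.shape[0],:440]=a[:590];o[:b.shape[0],445:445+b.shape[1]]=b
cv2.imwrite('pics/c1.png',o);print(a.shape,b.shape)
S=np.load('scene0.npy');T=np.load('side0.npy')
for n,P,l in(('scene',S,[(265,328),(315,314),(268,291),(311,249),(324,240),(335,226),(347,215),(341,204),(295,275),(315,283),(364,232)]),('side',T,[(301,191),(275,215),(311,218),(313,238),(316,250),(316,268),(302,300),(333,300),(297,235),(327,235)])):
    for u,v in l: print(n,u,v,P[v,u].round(3))
# plate top points and lid points
for n,P in(('scene',S),('side',T)):
    m=(abs(P[...,2]-.012)<.004)&(P[...,0]>.4)&(P[...,0]<.9)&(abs(P[...,1]+.25)<.3)
    print(n,m.sum())
    I=cv2.cvtColor(s if n=='scene' else t,cv2.COLOR_BGR2GRAY)
    ml=(P[...,2]>.01)&(P[...,2]<.026)&(I>150)
    k,lab,st,c=cv2.connectedComponentsWithStats(ml.astype(np.uint8))
    for j in range(1,k):
        if st[j,4]>60: q=P[lab==j]; print(c[j].round(),st[j,4],q.min(0).round(3),q.max(0).round(3),np.median(q,0).round(3))
```

```text
(467, 440, 3) (585, 351, 3)
scene 265 328 [0.433 0.086 0.022]
scene 315 314 [ 0.373 -0.028  0.015]
scene 268 291 [ 0.51  -0.     0.018]
scene 311 249 [ 0.483 -0.137  0.087]
scene 324 240 [ 0.485 -0.19   0.078]
scene 335 226 [ 0.487 -0.238  0.094]
scene 347 215 [ 0.498 -0.303  0.08 ]
scene 341 204 [ 0.519 -0.3    0.111]
scene 295 275 [ 0.506 -0.097 -0.   ]
scene 315 283 [ 0.44  -0.103  0.014]
scene 364 232 [ 0.469 -0.351 -0.004]
side 301 191 [0.444 0.068 0.018]
side 275 215 [ 0.38  -0.037  0.014]
side 311 218 [ 0.483 -0.135  0.088]
side 313 238 [ 0.492 -0.204  0.082]
side 316 250 [ 0.501 -0.259  0.094]
side 316 268 [ 0.504 -0.311  0.087]
side 302 300 [ 0.472 -0.343  0.013]
side 333 300 [ 0.544 -0.338  0.01 ]
side 297 235 [ 0.445 -0.116  0.012]
side 327 235 [ 0.523 -0.111  0.011]
scene 952
[134.   7.] 494 [ 1.887 -0.994  0.01 ] [ 2.627 -0.555  0.026] [ 2.221 -0.794  0.018]
[300.  23.] 596 [ 1.149 -1.419  0.01 ] [ 1.887 -0.991  0.026] [ 1.518 -1.198  0.018]
[615.  52.] 183 [ 0.232 -1.947  0.01 ] [ 0.41  -1.831  0.026] [ 0.317 -1.894  0.018]
[439. 297.] 86 [ 0.15  -0.305  0.01 ] [ 0.192 
[... 717 characters left out ...]
0.604  1.178  0.026] [-0.648  1.107  0.019]
[80. 47.] 104 [-0.586  0.969  0.01 ] [-0.487  1.082  0.026] [-0.539  1.019  0.014]
[279. 161.] 200 [0.333 0.192 0.01 ] [0.402 0.266 0.021] [0.365 0.219 0.014]
[301. 190.] 199 [0.417 0.047 0.01 ] [0.467 0.103 0.024] [0.442 0.071 0.018]
[274. 215.] 338 [ 0.346 -0.075  0.01 ] [0.411 0.    0.021] [ 0.377 -0.038  0.015]
[210. 298.] 342 [ 0.151 -0.393  0.01 ] [ 0.333 -0.294  0.026] [ 0.264 -0.351  0.018]
[ 44. 366.] 309 [-0.099 -0.59   0.01 ] [-0.007 -0.517  0.026] [-0.054 -0.555  0.018]
[229. 381.] 153 [ 0.301 -0.599  0.01 ] [ 0.369 -0.542  0.017] [ 0.337 -0.571  0.012]
[129. 384.] 125 [ 0.1   -0.599  0.01 ] [ 0.159 -0.579  0.026] [ 0.137 -0.593  0.017]
```

View pics/c1.png

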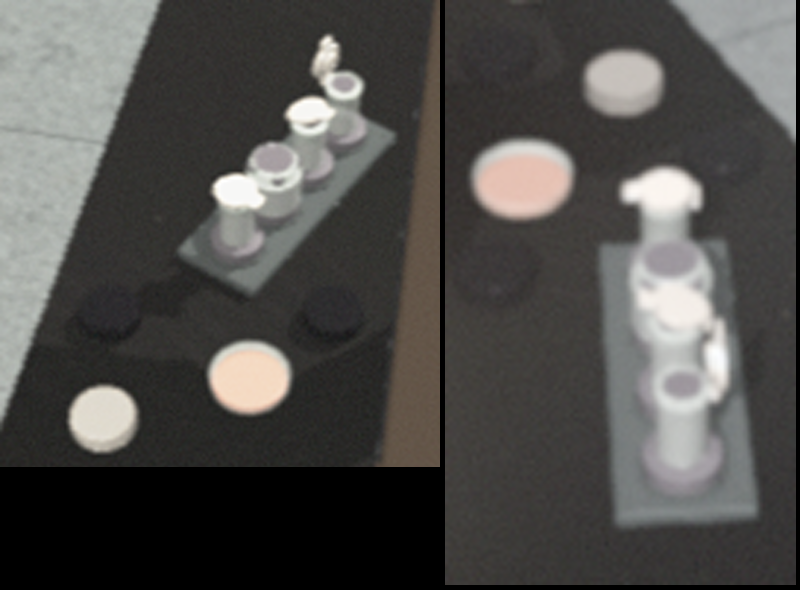

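The white disc is the white lid, flat side up at about (0.44,0.077), top near 0.018. The rack from +y to -y holds the shut vial, the jar, the sprung vial and the open vial, with hinges towards +x. I'll go above and look with the wrist camera.

Emit:
step_arm([
  [[2.6,4.1,0.8,0.13,8.7],[2.6,4.1,0.8,0.13,8.7],[2.6,4.1,0.8,0.13,8.7],[2.6,4.1,0.8,0.13,8.7],[2.6,4.1,0.8,0.13,8.7],[2.6,4.1,0.8,0.13,8.7],[2.6,4.1,0.8,0.13,8.7],[2.6,4.1,0.8,0.13,8.7],[2.6,4.1,0.8,0.13,8.7],[2.6,4.1,0.8,0.13,8.7]],
])

```text
clock: 1.1
tool_pos: [0.4475, -0.2366, 0.3069]
orientation: [-180.0, 0.0, -89.1]
force: [1.1, -0.6, 0.2]
opening: 0.0872
gripper_force: 0.0
```

Emit:
step_arm([
  [[1.5,2,0,0,7.5],[0,0,0,0,7.5],[0,0,0,0,7.5]],
])

```text
clock: 1.4
tool_pos: [0.4621, -0.2179, 0.3062]
orientation: [180.0, 0.0, -89.3]
force: [0.2, -0.4, -0.2]
opening: 0.0753
gripper_force: 0.0
```

```bash
cat >> h.py <<'E'
def wray(uv,i):
    K=np.array(i['camera_matrix']); a=(np.atleast_2d(uv)-K[:2,2])/[K[0,0],K[1,1]]
    th=np.linalg.norm(a,axis=-1,keepdims=True); d=np.concatenate([a/np.maximum(th,1e-9)*np.sin(th),np.cos(th)],-1)
    return d@rot(i['orientation']).T
def atz(uv,z,i):
    d=wray(uv,i); e=np.array(i['eye']); return e+d*((np.atleast_1d(z)-e[2])/d[:,2])[:,None]
def wcloud(d,i):   # depth along optical axis
    v,u=np.mgrid[0:480,0:640]; w=wray(np.stack([u,v],-1).reshape(-1,2).astype(float),i)
    c=w@rot(i['orientation'])[:,2]
    return (np.array(i['eye'])+w*(d.reshape(-1)/c)[:,None]).reshape(480,640,3)
def proj(p,i):
    q=(np.atleast_2d(p)-np.array(i['eye']))@rot(i['orientation']); K=np.array(i['camera_matrix'])
    r=np.linalg.norm(q[:,:2],axis=1); th=np.arctan2(r,q[:,2]); return q[:,:2]/r[:,None]*th[:,None]*K[0,0]+K[:2,2]
def wsnap(name):
    import json
    o=ctrl.get_obs(); i=cam('wrist'); p,d=viewer.snapshot('wrist'); cv2.imwrite(f'pics/{name}.png',p); np.savez(f'{name}.npz',d=d,K=i['camera_matrix'],e=i['eye'],o=i['orientation'])
    print(o['clock'],o['tool_pos'].round(4),o['orientation'].round(2),o['force'].round(2),i['eye'].round(4)); return p,d,i
def wload(name):
    z=np.load(name+'.npz'); return cv2.imread(f'pics/{name}.png'),z['d'],dict(camera_matrix=z['K'],eye=z['e'],orientation=z['o'])
E
python3 - <<'E'
from h import *
p,d,i=wsnap('w1')
E
```

```text
1.4 [ 0.4621 -0.2179  0.3062] [ 1.7995e+02  1.0000e-02 -8.9340e+01] [ 0.17 -0.44 -0.17] [ 0.463  -0.2863  0.4639]
```

View pics/w1.png

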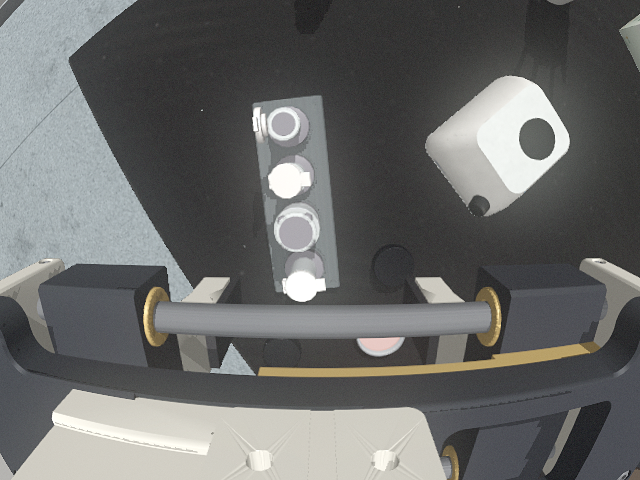

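The wrist view shows the rack with corners (253,102), (322,96), (339,287) and (275,292). The open vial's rim is at (284,123) with its cap standing to the left. The sprung cap is at (290,180), the jar at (297,229) and the shut cap at (303,285).

Run:
```python
from h import *
p,d,i=wload('w1')
c=atz([(253,102),(322,96),(339,287),(275,292)],.012,i);print(c.round(4)); print('mean',c.mean(0), 'len',np.linalg.norm(c[0]-c[3]),np.linalg.norm(c[1]-c[2]),'w',np.linalg.norm(c[0]-c[1]),np.linalg.norm(c[3]-c[2]))
yl=((c[3]-c[0])+(c[2]-c[1]))[:2];yaw=np.arctan2(yl[1],yl[0])-np.pi/2;print('yaw',yaw)
print('rims',atz([(284,123),(297,229)],[.082,.078],i).round(4))
P=wcloud(d,i)
m=(abs(P[...,2]-.012)<.003)&(abs(P[...,0]-.48)<.07)&(abs(P[...,1]+.22)<.15)
q=P[m][:,:2].astype(np.float32); r=cv2.minAreaRect(q);print(m.sum(),r)
C=c.mean(0)[:2];Y=np.array([-np.sin(yaw),np.cos(yaw)])
X=np.array([Y[1],-Y[0]])
for s in(-.087,-.029,.029,.087): print(s,(C+s*Y).round(4),'hinge',(C+s*Y+.019*X).round(4))
# cap heights
for s in (-.087,-.029,.087):
    o=C+s*Y
    g=P.reshape(-1,3); l=(g[:,:2]-o)@np.c_[X,Y]; k=(g[:,2]>.076)&(abs(l[:,1])<.02)&(abs(l[:,0])<.06)
    l,z=l[k],g[k,2]
    for a in np.arange(-.045,.05,.006):
        b=(l[:,0]>=a)&(l[:,0]<a+.006)
        if b.any(): print(s,round(a+.003,3),np.median(z[b]).round(4),z[b].max().round(4),b.sum())
S=np.load('scene0.npy');print(S[358,285],S[291,343])
```

```text
[[ 0.5465 -0.3408  0.012 ]
 [ 0.4632 -0.3474  0.012 ]
 [ 0.4377 -0.1063  0.012 ]
 [ 0.5218 -0.0978  0.012 ]]
mean [ 0.49229028 -0.22308713  0.012     ] len 0.2442608326792129 0.24244514229211814 w 0.0836165019698498 0.08455189981214907
yaw 0.10340455472088106
rims [[ 0.5014 -0.3098  0.082 ]
 [ 0.4879 -0.1983  0.078 ]]
6323 ((0.49284419417381287, -0.22327321767807007), (0.086724191904068, 0.24508865177631378), 6.415798664093018)
-0.087 [ 0.5013 -0.3096] hinge [ 0.5202 -0.3077]
-0.029 [ 0.4953 -0.2519] hinge [ 0.5142 -0.25  ]
0.029 [ 0.4893 -0.1942] hinge [ 0.5082 -0.1923]
0.087 [ 0.4833 -0.1366] hinge [ 0.5022 -0.1346]
-0.087 -0.018 0.0817 0.0825 8
-0.087 -0.012 0.0816 0.0842 126
-0.087 -0.006 0.0818 0.0839 180
-0.087 -0.0 0.0818 0.0839 187
-0.087 0.006 0.0819 0.0839 178
-0.087 0.012 0.0818 0.0835 142
-0.087 0.018 0.1097 0.1276 315
-0.087 0.024 0.1162 0.1285 153
-0.029 -0.042 0.4105 0.4246 3458
-0.029 -0.036 0.4105 0.4235 3544
-0.029 -0.03 0.4108 0.4235 3599
-0.029 -0.024 0.4105 0.4245 3525
-0.029 -0.018 0.4104 0.4234 3277
-0.029 -0.012 0.4123 0.4246 3460
-0.029 -0.006 0.4131 0.4245 3597
-0.029 -0.0 0.4125 0.4244 3263
-0.029 0.006 0.3949 0.4245 4340
-0.029 0.012 0.3954 0.4245 5298
-0.029 0.018 0.3957 0.4244 3301
-0.029 0.024 0.3956 0.4157 2771
-0.029 0.03 0.3959 0.416 2923
-0.029 0.036 0.4082 0.4157 4169
-0.029 0.042 0.4142 0.416 808
-0.029 0.048 0.3904 0.4155 2430
0.087 -0.024 0.0874 0.0902 62
0.087 -0.018 0.0877 0.0897 76
0.087 -0.012 0.0875 0.0901 142
0.087 -0.006 0.0876 0.0894 171
0.087 -0.0 0.0876 0.0895 188
0.087 0.006 0.0875 0.0896 167
0.087 0.012 0.0876 0.0898 122
0.087 0.018 0.0856 0.0889 76
0.087 0.024 0.0831 0.0831 1
[0.34205077 0.11157747 0.01560682] [ 0.36672354 -0.13048743  0.01551121]
```

Emit:
step_arm([
  [[-0.4,4.6,-1.2,0,8],[-0.4,4.6,-1.2,0,8],[-0.4,4.6,-1.2,0,8],[-0.4,4.6,-1.2,0,8],[-0.4,4.6,-1.2,0,8],[0,0,0,0,8],[0,0,0,0,8]],
])

```text
clock: 2.15
tool_pos: [0.4417, 0.0115, 0.2464]
orientation: [180.0, -0.0, -89.3]
force: [-0.3, -1.0, 1.0]
opening: 0.08
gripper_force: 0.0
```

Run:
```python
from h import *
p,d,i=wsnap('w2')
P=wcloud(d,i);g=cv2.cvtColor(p,6)
z=P[...,2]
for lo,hi in((.013,.024),):
    m=(z>lo)&(z<hi)&(np.hypot(P[...,0]-.442,P[...,1]-.078)<.05)&(g>130)
    q=P[m];print(m.sum(),q.min(0).round(4),q.max(0).round(4),cv2.minEnclosingCircle(q[:,:2].astype(np.float32)),np.median(q[:,2]))
    v,u=np.nonzero(m);print(u.min(),u.max(),v.min(),v.max())
    if m.sum(): cv2.imwrite('pics/w2c.png',cv2.resize(p[200:400,200:466],None,fx=3,fy=3)[:600,:798])
```

```text
2.15 [0.4417 0.0115 0.2464] [ 1.7997e+02 -2.0000e-02 -8.9330e+01] [-0.34 -1.01  0.97] [ 0.4426 -0.0567  0.4042]
1764 [0.4137 0.0496 0.013 ] [0.4681 0.1028 0.0201] ((0.44116833806037903, 0.07676130533218384), 0.02746407501399517) 0.017556867469543963
297 346 245 291
```

View pics/w2c.png

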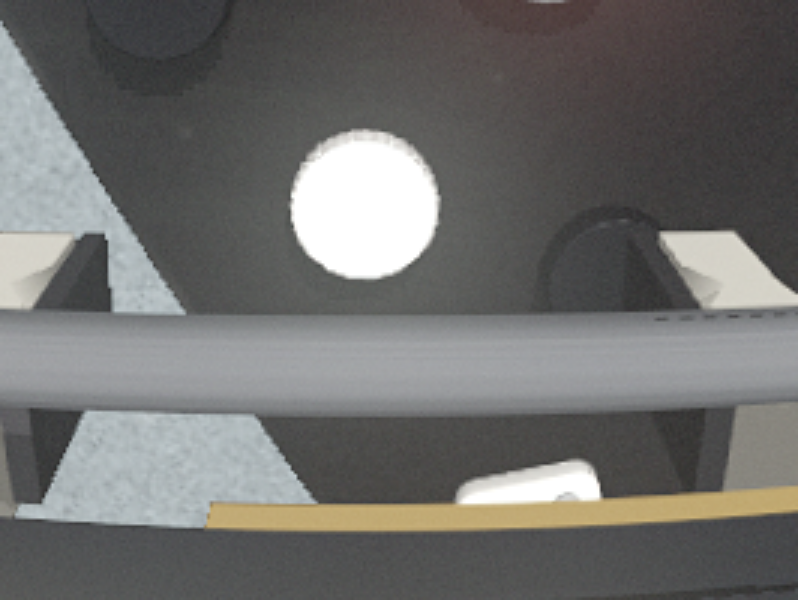

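The single white, round lid is centred at w2 pixel (321,268), measuring 54.5 mm across with its top at 18 mm. The black one stands at the right, clear of the fingers. Grasping.

Emit:
step_arm([
  [[0,3.3,-3,0.09,7.2],[-0.1,3.2,-3.5,0,7.2],[0,0,-4.5,0,7.2],[0,0,-4.5,0,7.2],[0,0,-4,0,7.2],[0,0,-2.5,0,7.2],[0,0,-1.5,0,7.2],[0,0,-0.7,0,7.2],[0,0,0,0,7.2]],
])

```text
clock: 3.1
tool_pos: [0.4411, 0.075, 0.004]
orientation: [179.9, -0.1, -84.4]
force: [-0.4, -0.1, 0.6]
opening: 0.0721
gripper_force: 0.0
```

Emit:
step_arm([
  [[0,0,0,0,4.5],[0,0,0,0,4.5],[0,0,0,0,4.5],[0,0,0,0,4.5],[0,0,0,0,4.5],[0,0,0,0,4.5]],
])

```text
clock: 3.7
tool_pos: [0.4417, 0.0768, 0.0054]
orientation: [-179.9, 0.0, -84.2]
force: [0.4, -1.9, 7.8]
opening: 0.053
gripper_force: 30.0
```

Emit:
step_arm([
  [[0,0,2,0,4.5],[0,0,4,0,4.5],[0,0,4.5,0,4.5],[0.8,-4.5,2,0,4.5],[0.8,-4.6,1,0,4.5],[0.8,-4.6,0,0,4.5],[0.8,-4.6,0,0,4.5],[0.8,-4.6,0,0,4.5],[0.8,-4.2,0,0,4.5],[0,0,0,0,4.5]],
])

```text
clock: 4.7
tool_pos: [0.4893, -0.1984, 0.1393]
orientation: [180.0, -0.0, -84.5]
force: [-0.4, -0.0, -0.6]
opening: 0.0531
gripper_force: 30.0
```

Run:
```python
from h import *
o=ctrl.get_obs();print(o['tool_pos'],o['opening'],o['gripper_force'])
for n in('scene','side'):
    p,d=viewer.snapshot(n);i=cam(n);P=cloud(n,d,i);g=cv2.cvtColor(p,6)
    cv2.imwrite(f'pics/{n}1.png',p)
    q=(o['tool_pos']-i['eye'])@rot(i['orientation']);K=i['camera_matrix'];uv=(q[:2]/q[2]*K[0,0]+K[:2,2]).astype(int);print(n,uv)
    np.save(f'{n}1.npy',P)
    cr=p[max(0,uv[1]-60):uv[1]+60,uv[0]-50:uv[0]+50];cv2.imwrite(f'pics/{n}1c.png',cv2.resize(cr,(400,480)))
a=np.hstack([cv2.imread('pics/scene1c.png'),cv2.imread('pics/side1c.png')]);cv2.imwrite('pics/c2.png',a)
```

```text
[ 0.48926627 -0.19841941  0.13932738] 0.05313428983293071 29.999063685536385
scene [325 221]
side [311 218]
```

View pics/c2.png

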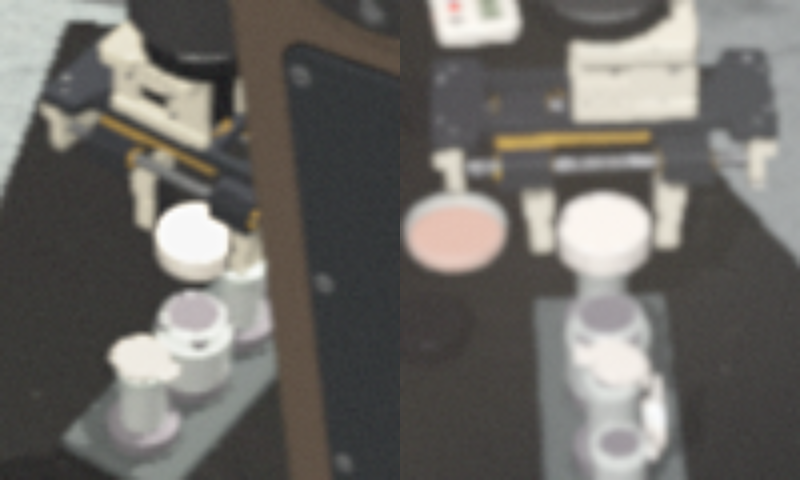

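The lid is held level between the fingers, just above the jar. The left half is the scene view and the right half is the side view.

Run:
```python
from h import *
o=ctrl.get_obs();print(o['tool_pos'])
for n in('scene','side'):
    P=np.load(f'{n}1.npy');g=cv2.cvtColor(cv2.imread(f'pics/{n}1.png'),6)
    m=(abs(P[...,2]-.153)<.008)&(np.hypot(P[...,0]-.489,P[...,1]+.196)<.04)&(g>170)
    k,l,s,c=cv2.connectedComponentsWithStats(m.astype(np.uint8));j=1+s[1:,4].argmax()
    q=P[l==j];print(n,s[j],q.min(0).round(4),q.max(0).round(4),q.mean(0).round(4))
    # jar: points near shoulder/rim height
    m=(P[...,2]>.058)&(P[...,2]<.0805)&(np.hypot(P[...,0]-.4896,P[...,1]+.1944)<.033)
    q=P[m];print('jar',m.sum(),q.min(0).round(4),q.max(0).round(4))
p,d,i=wload('w1');P=wcloud(d,i)
for lo,hi in((.06,.069),(.074,.081)):
    q=P[(P[...,2]>lo)&(P[...,2]<hi)&(np.hypot(P[...,0]-.4896,P[...,1]+.1944)<.034)]
    print(lo,len(q),q.min(0).round(4),q.max(0).round(4),cv2.minEnclosingCircle(q[:,:2].astype(np.float32)))
```

```text
[ 0.48855225 -0.19542614  0.13923141]
scene [314 212  18  16 217] [ 0.4612 -0.2139  0.1451] [ 0.518  -0.1655  0.1603] [ 0.4901 -0.188   0.1503]
jar 256 [ 0.4628 -0.2125  0.0581] [ 0.5141 -0.1632  0.0803]
side [296 207  28  17 327] [ 0.4521 -0.2234  0.1452] [ 0.5155 -0.1674  0.1599] [ 0.4865 -0.1998  0.1516]
jar 188 [ 0.4639 -0.2146  0.0596] [ 0.516  -0.1738  0.0804]
0.06 342 [ 0.4644 -0.2202  0.06  ] [ 0.5161 -0.1679  0.0687] ((0.4900192618370056, -0.19463743269443512), 0.027033349499106407)
0.074 1265 [ 0.4686 -0.2163  0.0741] [ 0.5109 -0.1729  0.0803] ((0.4896453619003296, -0.19387763738632202), 0.023018641397356987)
```

Emit:
step_arm([
  [[0.1,0.1,-1.5,0,4.5],[0,0,-1.5,0,4.5],[0,0,-1.5,0,4.5],[0,0,-0.8,0,4.5],[0,0,-0.5,0,4.5],[0,0,-0.2,0,4.5],[0,0,0,0,4.5],[0,0,0,0,4.5]],
])

```text
clock: 5.6
tool_pos: [0.4903, -0.1935, 0.0801]
orientation: [-180.0, -0.0, -84.3]
force: [0.4, -1.5, 0.4]
opening: 0.0534
gripper_force: 30.0
```

Emit:
step_arm([
  [[0,0,-0.3,0,4.5],[0,0,-0.3,0,4.5],[0,0,-0.2,0,4.5],[0,0,0,0,4.5]],
])

```text
clock: 6.0
tool_pos: [0.4906, -0.194, 0.0719]
orientation: [-179.9, -0.0, -84.3]
force: [0.8, -3.9, -0.8]
opening: 0.0534
gripper_force: 30.0
```

Emit:
step_arm([
  [[0,0,-0.2,0,4.5],[0,0,-0.1,0,4.5],[0,0,0,0,4.5]],
])

```text
clock: 6.3
tool_pos: [0.4908, -0.194, 0.0694]
orientation: [-179.9, -0.1, -84.2]
force: [-0.2, -3.4, 6.2]
opening: 0.0531
gripper_force: 30.0
```

Run:
```python
from h import *
o=ctrl.get_obs();print(o['tool_pos'],o['force'])
a=[]
for n in('scene','side'):
    p,d=viewer.snapshot(n);i=cam(n);P=cloud(n,d,i);g=cv2.cvtColor(p,6)
    u,v=[(325,235),(313,235)][n=='side'];a.append(cv2.resize(p[v-45:v+45,u-38:u+37],(400,480),interpolation=2))
    m=(P[...,2]>.06)&(P[...,2]<.11)&(np.hypot(P[...,0]-.489,P[...,1]+.194)<.034)&(g>170)
    k,l,s,c=cv2.connectedComponentsWithStats(m.astype(np.uint8));j=1+s[1:,4].argmax()
    q=P[l==j];print(n,s[j],q.min(0).round(4),q.max(0).round(4),np.median(q,0).round(4))
cv2.imwrite('pics/c3.png',np.hstack(a))
```

```text
[ 0.49075298 -0.19404301  0.06944671] [-0.22065817 -3.44279793  6.21879569]
scene [312 232  14  19 176] [ 0.467  -0.2036  0.0629] [ 0.5191 -0.162   0.0863] [ 0.4936 -0.1754  0.0799]
side [302 228  23  19 307] [ 0.4644 -0.2193  0.0615] [ 0.5182 -0.1623  0.0882] [ 0.4903 -0.1974  0.0817]
```

View pics/c3.png

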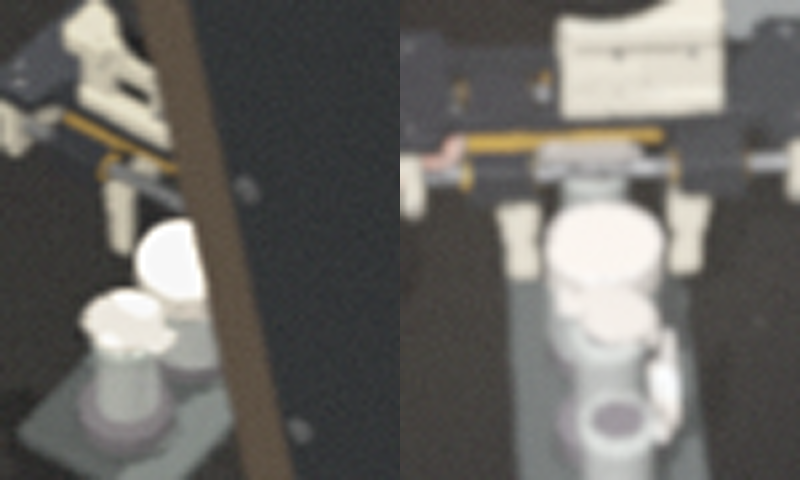

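The lid sits on the jar with its top at about 0.082, which is home. I'll release and press it in the middle to make sure.

Emit:
step_arm([
  [[0,0,0,0,7],[0,0,0,0,7],[0,0,0,0,7],[0,0,2.5,0,7],[0,0,2.5,0,7],[0,0,0,0,0],[0,0,0,0,0],[0,0,0,0,0],[0,0,0,0,0],[0,0,0,0,0]],
])

```text
clock: 7.4
tool_pos: [0.4896, -0.1935, 0.1178]
orientation: [179.9, 0.0, -84.3]
force: [0.3, -0.4, 0.1]
opening: 0.0355
gripper_force: 0.0
```

Emit:
step_arm([
  [[0,0,0,0,0],[0,0,-1.5,0,0],[0,0,-1.2,0,0],[0,0,-0.5,0,0],[0,0,-0.3,0,0],[0,0,-0.2,0,0],[0,0,0,0,0]],
])

```text
clock: 8.1
tool_pos: [0.49, -0.1936, 0.0823]
orientation: [180.0, -0.0, -84.2]
force: [-3.0, 1.3, 6.0]
opening: 0.0004
gripper_force: 3.1
```

Emit:
step_arm([
  [[0,0,-0.2,0,0],[0,0,-0.2,0,0],[0,0,0,0,0]],
])

```text
clock: 8.4
tool_pos: [0.4901, -0.1937, 0.082]
orientation: [-179.9, -0.1, -84.2]
force: [-16.4, 10.0, 44.5]
opening: 0.0005
gripper_force: 22.2
```

Stiff contact at 0.082, so the lid is home. Now the sprung cap.

Emit:
step_arm([
  [[0,0,2.2,0,0],[0,0,2.5,0,0],[-0.3,-3,0,0,0],[-0.3,-3,0,0,0],[0,0,0,0,0],[0,0,-1.5,0,0],[0,0,-1,0,0],[0,0,-0.7,0,0],[0,0,-0.4,0,0],[0,0,0,0,0]],
])

```text
clock: 9.4
tool_pos: [0.4838, -0.2533, 0.0884]
orientation: [179.9, 0.0, -84.2]
force: [0.5, 0.1, 0.7]
opening: 0.0003
gripper_force: 0.0
```

Emit:
step_arm([
  [[0,0,-0.2,0,0],[0,0,-0.1,0,0],[0,0,0,0,0]],
])

```text
clock: 9.7
tool_pos: [0.4843, -0.2535, 0.0877]
orientation: [-180.0, -0.0, -84.2]
force: [-7.1, 2.9, 20.0]
opening: 0.0003
gripper_force: 10.5
```

The sprung cap is down, with stiff contact at 0.0877. Now I'll go round behind the open cap on its +x side.

Emit:
step_arm([
  [[0,0,3.5,0,0],[0,0,4,0,0],[3.4,-1.5,0,0,0],[3.5,-1.6,0,0,0],[3.5,-1.6,0,0,0],[0,0,-2.3,0,0],[0,0,-2.2,0,0],[0,0,0,0,0]],
])

```text
clock: 10.5
tool_pos: [0.5864, -0.2996, 0.1118]
orientation: [179.7, 0.1, -84.3]
force: [-0.8, -0.0, 0.0]
opening: 0.0008
gripper_force: 0.0
```

Run:
```python
from h import *
a=[]
p,d,i=wsnap('w3');P=wcloud(d,i)
X=np.array([.994,.107]);Y=np.array([-.107,.994]);l=(P[...,:2]-np.array([.502,-.3097]))@np.c_[X,Y]
m=(P[...,2]>.09)&(P[...,2]<.14)&(abs(l[...,1])<.022)&(l[...,0]>-.01)&(l[...,0]<.055)
for z in np.arange(.09,.135,.006):
    k=m&(P[...,2]>=z)&(P[...,2]<z+.006)
    if k.any(): print(z.round(3),k.sum(),l[k].min(0).round(4),l[k].max(0).round(4))
q,_=viewer.snapshot('side')
cv2.imwrite('pics/c4.png',np.hstack([cv2.resize(p[60:300,140:400],(440,406)),cv2.resize(q[180:310,260:370],(344,406))]))
```

```text
10.5 [ 0.5864 -0.2996  0.1118] [ 1.7971e+02  1.5000e-01 -8.4290e+01] [-0.76 -0.01  0.03] [ 0.5941 -0.368   0.2694]
0.09 62 [ 0.0208 -0.0174] [ 0.0258 -0.007 ]
0.096 85 [ 0.0198 -0.018 ] [ 0.0255 -0.0092]
0.102 124 [ 0.0144 -0.0183] [ 0.0252 -0.0073]
0.108 123 [ 0.0156 -0.0162] [ 0.025  -0.0076]
0.114 6 [ 0.0183 -0.012 ] [ 0.02   -0.0108]
```

View pics/c4.png

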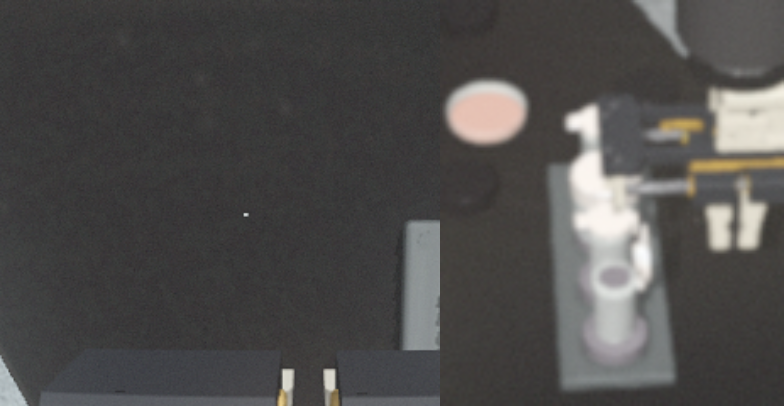

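In the right half (side view), the cap stands upright just left of the fingers and is clear of them. Pushing it over along the vial's -x.

Emit:
step_arm([
  [[-2,-0.2,0,0,0],[-1.5,-0.2,0,0,0],[-0.8,-0.1,0,0,0],[-0.8,-0.1,0,0,0],[-0.8,-0.1,0,0,0],[-0.8,-0.1,0,0,0],[0,0,0,0,0]],
])

```text
clock: 11.3
tool_pos: [0.5202, -0.3087, 0.1158]
orientation: [180.0, -0.0, -84.3]
force: [0.3, -1.2, -0.7]
opening: 0.0004
gripper_force: 0.2
```

Emit:
step_arm([
  [[-0.7,-0.1,-0.2,0,0],[-0.6,-0.1,-0.4,0,0],[-0.6,-0.1,-0.5,0,0],[-0.4,0,-0.5,0,0],[0,0,0,0,0]],
])

```text
clock: 11.8
tool_pos: [0.4964, -0.3114, 0.0985]
orientation: [179.9, 0.1, -84.3]
force: [0.1, 1.0, -0.8]
opening: 0.0006
gripper_force: 0.0
```

Emit:
step_arm([
  [[-0.3,0,-0.4,0,0],[-0.2,0,-0.4,0,0],[0,0,-0.3,0,0],[0,0,-0.2,0,0],[0,0,0,0,0]],
])

```text
clock: 12.3
tool_pos: [0.4926, -0.3118, 0.0879]
orientation: [180.0, -0.0, -84.2]
force: [-4.2, 1.7, 14.9]
opening: 0.0005
gripper_force: 7.6
```

Pressed to 0.088, so this cap is shut. Raising to the viewing height to check everything.

Emit:
step_arm([
  [[0,0,4,0,0],[-0.4,1,4.5,0,0],[-1,2.5,4,0,0],[-1,3,4,0,0],[-1,3,4,0,0],[0,0,0,0,0],[0,0,0,0,0]],
])

```text
clock: 13.0
tool_pos: [0.4592, -0.2169, 0.2908]
orientation: [-179.9, 0.0, -84.2]
force: [0.1, -0.3, -1.3]
opening: 0.0002
gripper_force: 0.0
```

Run:
```python
from h import *
p,d,i=wsnap('w4');P=wcloud(d,i);g=P.reshape(-1,3);b=cv2.cvtColor(p,6).reshape(-1)
C=np.array([.4927,-.2232]);X=np.array([.994,.107]);Y=np.array([-.107,.994])
for s in(-.087,-.029,.029,.087):
    l=(g[:,:2]-C-s*Y)@np.c_[X,Y];k=(g[:,2]>.079)&(g[:,2]<.14)&(abs(l[:,1])<.028)&(abs(l[:,0])<.05)
    if k.sum()<9: print(s,'few');continue
    A=np.c_[l[k],np.ones(k.sum())];f=np.linalg.lstsq(A,g[k,2],rcond=None)[0]
    print(s,k.sum(),'tilt',f[:2].round(3),'z0',f[2].round(4),'max',g[k,2].max().round(4),'x',l[k,0].min().round(4),l[k,0].max().round(4),cv2.minEnclosingCircle(l[k].astype(np.float32)))
cv2.imwrite('pics/c5.png',cv2.resize(p[60:360,180:480],(600,600)))
```

```text
13.0 [ 0.4592 -0.2169  0.2908] [-1.799e+02  1.000e-02 -8.420e+01] [ 0.09 -0.29 -1.33] [ 0.4658 -0.285   0.4486]
-0.087 1215 tilt [-0.022 -0.001] z0 0.0874 max 0.0905 x -0.0254 0.0215 ((-0.0019250204786658287, 0.0010148822329938412), 0.02452910877764225)
-0.029 1202 tilt [-0.026  0.005] z0 0.0873 max 0.0898 x -0.0251 0.0216 ((-0.0019280187552794814, 8.445848652627319e-05), 0.02407822199165821)
0.029 2063 tilt [0.001 0.002] z0 0.0816 max 0.0843 x -0.0255 0.0271 ((0.0008107792818918824, 0.0009872227674350142), 0.02717331238090992)
0.087 few
```

View pics/c5.png

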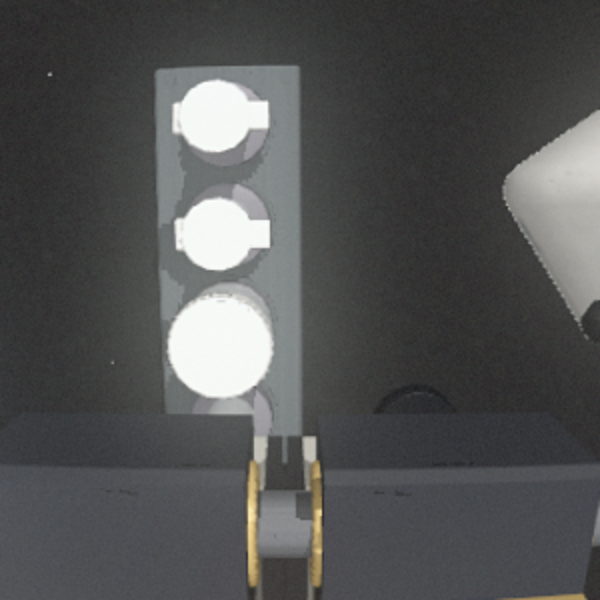

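The lid sits level and centred within about 1 mm, and both pressed caps are flat. One depth check of the fourth vial from the fixed cameras.

Run:
```python
from h import *
C=np.array([.4927,-.2232]);X=np.array([.994,.107]);Y=np.array([-.107,.994])
for n in('scene','side'):
    p,d=viewer.snapshot(n);Pn=cloud(n,d,cam(n));
    for nm,P in(('before',np.load(n+'0.npy')),('now',Pn)):
        g=P.reshape(-1,3);l=(g[:,:2]-C-.087*Y)@np.c_[X,Y];k=(g[:,2]>.083)&(g[:,2]<.14)&(np.abs(l[:,1])<.02)&(abs(l[:,0])<.05)
        A=np.c_[l[k],np.ones(k.sum())];f=np.linalg.lstsq(A,g[k,2],rcond=None)[0]
        print(n,nm,k.sum(),f.round(3),g[k,2].max().round(4))
```

```text
scene before 128 [-0.017  0.012  0.087] 0.093
scene now 131 [-0.012  0.001  0.086] 0.0928
side before 144 [-0.009  0.034  0.088] 0.0948
side now 143 [-0.042  0.021  0.088] 0.0933
```

```bash
python3 -c "
from plant import close_job; print(close_job())"
```

```text
the job is handed in; nothing more can be done
None
```

I handed the job in at about 13 s: the lid is pressed home on the jar, level and centred to about 1 mm, the open and sprung vial caps are pressed shut, and the shut cap measures the same as at the start; the bottle, petri dish and timer were never touched, though I did not re-measure them.

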